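# Press a freshly glued wax study

## Task

The small wax study on the press's drawn-out tray has just been glued to its backing board and needs light pressure while the glue sets. Push the tray fully home under the platen, then fit the loose crank onto the square end of the press screw and wind it clockwise until the platen just touches the study, then one more full turn and stop; leave the crank on the screw. The wax is soft: never wind down much harder than that, do not touch the study with the gripper, and leave the other things on the bench alone.

Things in the scene. Friction and masses are not known exactly. Their poses are not given: they have to be found in the camera images.
- press: Small screw press fixed to the bench: grey bed 210 x 220 x 16 mm; steel columns 18 mm thick, 86 mm either side of the middle along its y; crosshead over them, 44 mm deep along x, 214 mm along y, from 109 to 137 mm above the bench, column nuts to 152 mm. Origin: centre of the bed, on the bench; z up. The tray slides along its x and is drawn out to -x.
- tray (a joint): Slide of the tray in m: 0 drawn out, 0.125 fully home against its stop, the study then centred under the platen. Home is towards the press's +x; it takes about 1.5 N to push.
- tray_bar (a point): Middle of the tray's pull bar: round steel bar 12 mm thick, 84 mm long, along the press's y, centre 42 mm above the bench, 30 mm in front (-x) of the tray's front edge, on two legs 34 mm either side of its middle. Axes as the press. With the tray home it is 115 mm from the screw axis.
- study_face (a point): Centre of the wax face (top) of the study: flat panel 85 mm (along the press's x) x 100 x 11 mm, loose in the tray's shallow recess with about 3 mm play; its face is 35 mm above the bench, 5 mm above the rim. The wax marks above 22 N.
- platen_face (a point): Centre of the underside of the platen's felt (88 x 104 mm). The platen hangs on springs under a follower plate driven by the screw. It touches when it has sunk to the height of the study's face. At first touch it bears with its weight of about 3 N; each further turn squeezes the springs 10 mm and adds about 9 N, the guide pins' heads rising above the follower.
- screw (a joint): Angle of the press screw in rad: 0 fully raised, growing as it is wound clockwise seen from above; starts between 0.2 and 0.8 turn. Screw, square end and crank sink 10 mm a turn. At 0 the felt is 51 mm above the bench, so it meets the study at 1.6 turns (10.05 rad). Turns stiffly (0.08 N m), stays where left, stops at 4 turns.
- square_end (a point): Foot of the screw's square end, on its round collar (36 mm across), on the screw axis, the press's vertical axis; 186 mm above the bench when the screw is fully raised. z up; x and y square to the flats; turns with the screw. The square is 15 x 15 mm and 24 mm tall, its top 8 mm tapered to a blunt pyramid, 8 mm wide at the tip.
- crank_hub (a point): Middle of the loose crank's hub, 24 mm above its underside. Dark steel hub 34 x 34 x 48 mm, square socket below 19 x 19 mm (a loose fit), 26 mm deep, its flats along the crank's x and y. The crank stands on its hub; z up, x along the arm (16 mm wide, 30 to 41 mm above the underside), which ends in a wooden grip. 0.35 to 0.55 kg, mostly hub: carry it by the hub's faces to +y and -y.
- crank_foot (a point): Centre of the underside of the crank's hub, at the socket's mouth, axes as crank_hub. Seated, it lies on square_end.
- grip_mid (a point): Middle of the crank's upright wooden grip: a cylinder 23 mm thick and 54 mm tall, 70 mm from the hub's axis along the crank's +x, its middle 70.5 mm above the hub's underside. The grip spins freely on its pin.
- scraper: Wax scraper with a wooden handle, 171 x 37 x 18 mm, lying on the bench: a bystander. Origin on its underside.
- small_tin: Small open round tin, 58 mm across and 50 mm tall: a bystander. Origin on its underside.
- tape: Roll of masking tape, 93 mm across, 24 mm tall, lying flat: a bystander. Origin on its underside.

How it is judged:
By the outcome, as a careful person would: the job done as asked, in the order asked, and still so for the second after the job is handed in, with the robot touching nothing.
It also fails if it takes over 72 s, if anything falls off the work surface, if the arm or the gripper's body presses on something with over 40 N, if the wrist force passes 120 N, or if a joint passes its speed limit or range.

## Robot

A 6-joint arm with a two-finger parallel gripper is mounted at the origin on a cart in front of the work surface, level with it; the furniture and walls round the work are solid. World frame = base frame: x ahead of the robot, y to its left, z up, the work surface at z = 0. Lengths are in m, angles in rad, forces in N, time in s.
With the tool pointing down it reaches from about 0.25 to 0.725 m from the base axis. Payload 4 kg.
Tool frame: the origin (TCP) lies on the centre line of the jaws, within the pads' length; the fingertips stand 17 mm ahead of it and the grasp point (between the pads) lies 2 mm behind it; z points along the fingers, x is the direction in which the jaws open and shut, and the axes are right-handed (so a half turn about z gives the same grasp; the last joint's range is limited). The gripper opens to 85 mm and grips with 20 to 120 N. Pads are 22 mm wide; open, the fingers measure 114 mm over their backs; the gripper's body (76 mm by 85 mm) begins 54 mm behind the grasp point. The pads swing forward as they close: fully open they stand 13 mm farther back than shut.
Start: joints at [1.219, 0.241, 0.005, 1.335, 0, 1.571], TCP at [0.172, 0.469, 0.248] pointing down, gripper open.
Joint ranges: [-2.72, 2.72], [-1.05, 1.87], [-1.09, 1.28], [-1.99, 2.15], [-1.42, 1.44], [-3.14, 3.14]. Speed limits (rad/s): [2.79, 2.79, 3.14, 3.14, 3.14, 3.14].

## Interface

Orientations are given as a unit quaternion [x, y, z, w].
In Python, from workcell import bot gives the robot as it stands.
- The arm moves only by the tool jog_arm, never from a script. Its arguments are lists of equal length, an entry for each row: "jaw": the closure, from 0 (fully open) to 1 (shut); "linear": the shift along the tool's x, y, z in m, a list of three; "delta_rot": the turn, a rotation vector about the tool's x, y, z in degrees, a list of three. A call has exactly 8 rows; each row is the pose to reach, as a shift and turn from the pose commanded when the call began, along the tool's axes at that moment; what a row does not reach only later rows make up. A row lasts 1/12 s, in which the tool goes at most 41.7 mm and 7.16 degrees, less where a joint would pass 70% of its speed; a pose out of reach is approached as far as the arm can. A call with a gripper value outside its range is refused whole. The fingers move at their own pace and stop on an object; the grip force is fixed at half the most. Time passes only in rows, so rows that repeat a pose let the fingers close, or fill a call up. It gives the time, the measured TCP pose, the force and the opening at its end, in the units of the state.
- bot.get_obs(): the state, without advancing time (a new reading comes with each control period).
- bot.camera(name): name is "side" or "top" or "wrist"; returns (picture, depth): 400x640x3 uint8, red, green, blue; 400x640 float32, m along the optical axis (not along the pixel's ray), 0 where there is no reading.
- bot.calibration(name): a dict with "fovy" (degrees; the focal length in pixels is half the picture's height over the tangent of half this angle, whatever the lens; pixels are square), "cx", "cy" (the principal point, pixels), "origin" and "orientation" of the camera in the world. Camera axes: x right, y down, z forward; pixel columns grow to the right and rows downward; lengths in m; the calibration is good to about 2 mm. A picture is of the moment at which its call begins: read the wrist's pose just before it. calibration takes no time and is no camera call; for the wrist camera it gives the pose at the moment of the call.
- bot.job_done(): hands the job in, once; it reports no verdict.
The state is a dict: "clock": time; "joint_pos": joint angles; "joint_vel": joint speeds; "tau": joint torques, N m; "eef_pos": TCP position; "tool_rot": TCP orientation; "ft_force": force on the tool from outside, world axes, zero at the start; "ft_torque": the same for the moment, N m; "grip_width": finger opening in m.
Only numpy, scipy, OpenCV 4.12 (cv2) and the standard library are available. Lean on these libraries where they do the work, as an engineer would, in place of code of your own. Each camera call takes 0.05 s, during which the arm holds its last target.

## Working session

There is one attempt and no reset: what is moved stays moved. The work goes in short steps, Python scripts to look and compute and a tool call to move; the robot and the scene stay as the last step left them, time stands still between calls to the robot, and variables do not carry over. Pictures are saved under pics/ and viewed, and the job is handed in when it is done.

Besides the shell and the picture viewer there is one more tool, called after "Call:" as name(argument=value, ...) on one line, values as JSON. jog_arm: Moves the arm, as the interface text tells. Its arguments: {"type":"object","properties":{"jaw":{"type":"array","items":{"type":"number"}},"linear":{"type":"array","items":{"type":"array","items":{"type":"number"}}},"delta_rot":{"type":"array","items":{"type":"array","items":{"type":"number"}}}},"required":["jaw","linear","delta_rot"]}

```bash
mkdir -p pics; ls
cat > h.py <<'E'
import numpy as np, cv2
from scipy.spatial.transform import Rotation as R
from workcell import bot
def cal(n):
    c=bot.calibration(n); f=200/np.tan(np.radians(c['fovy'])/2)
    return f,c['cx'],c['cy'],np.array(c['origin']),R.from_quat(c['orientation']).as_matrix()
def shot(n,fn):
    c=cal(n); im,d=bot.camera(n)
    cv2.imwrite(fn+'.png',im[:,:,::-1]); np.savez(fn+'.npz',d=d,im=im,f=c[0],cx=c[1],cy=c[2],o=c[3],R=c[4])
    return im,d,c
def cloud(fn):
    z=np.load(fn+'.npz'); d=z['d']; v,u=np.mgrid[0:d.shape[0],0:d.shape[1]]
    p=np.stack([(u-z['cx'])/z['f']*d,(v-z['cy'])/z['f']*d,d],-1)
    P=p@z['R'].T+z['o']; P[d<=0]=np.nan
    return P,z['im']
def proj(fn,X):
    z=np.load(fn+'.npz'); q=(np.atleast_2d(X)-z['o'])@z['R']
    return np.c_[q[:,0]/q[:,2]*z['f']+z['cx'],q[:,1]/q[:,2]*z['f']+z['cy']]
E
python3 - <<'E'
from h import *
o=bot.get_obs(); print(o)
for n in('top','side','wrist'):
    shot(n,'pics/a_'+n); print(n,bot.calibration(n))
E
```

```text
pics
{'clock': 0.0, 'joint_pos': array([ 1.21900269e+00,  2.41428153e-01,  3.72346362e-03,  1.33518516e+00,
       -1.07197669e-05,  1.57078244e+00]), 'joint_vel': array([ 0.00126573,  0.00031585, -0.00070275,  0.00193491, -0.00075449,
        0.0006494 ]), 'tau': array([ 5.55228835e-04, -3.72310817e+01,  2.52411532e+01,  1.69167953e-02,
        1.83410734e-04, -1.31630463e-05]), 'eef_pos': array([0.17209018, 0.46882187, 0.24740504]), 'tool_rot': array([ 8.19929152e-01,  5.72464051e-01, -8.55210461e-04,  6.03616272e-04]), 'ft_force': array([-0.32037191,  0.27970909,  0.71696367]), 'ft_torque': array([-0.01909763, -0.04761246,  0.00680589]), 'grip_width': 0.0852028133613686}
top {'fovy': 51.221853539660636, 'cx': 315.90062263987136, 'cy': 199.79426559337466, 'origin': array([ 0.4608365 , -0.0958675 ,  1.22648009]), 'orientation': array([-0.70054254,  0.71240425, -0.01383831,  0.03910029])}
side {'fovy': 47.09475319125292, 'cx': 325.764931130977, 'cy': 199.69175829195157, 'origin': array([0.39450569, 0.78507613, 0.62755724]), 'orientation': array([-0.09554299,  0.85899102, -0.50099403,  0.04484359])}
wrist {'fovy': 63.106913530824066, 'cx': 319.13392206938846, 'cy': 196.94805698231764, 'origin': array([0.10804782, 0.49189706, 0.37364757]), 'orientation': array([0.81215048, 0.56711914, 0.07793877, 0.1127521 ])}
```

View pics/a_top.png

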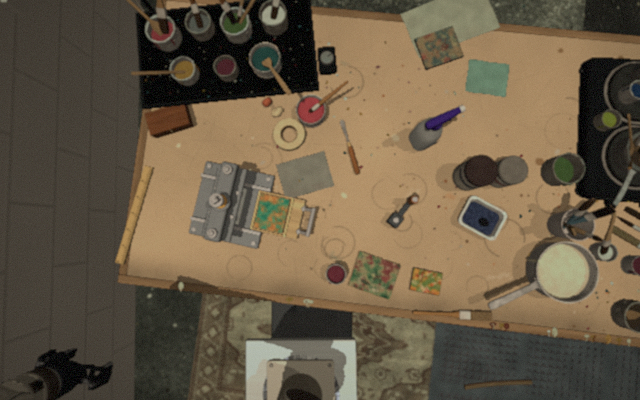

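View pics/a_side.png

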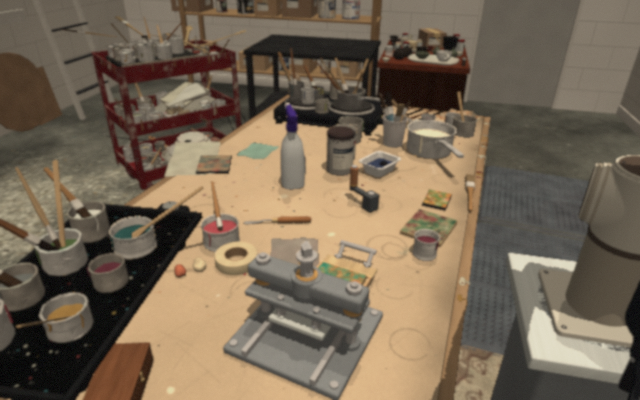

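View pics/a_wrist.png

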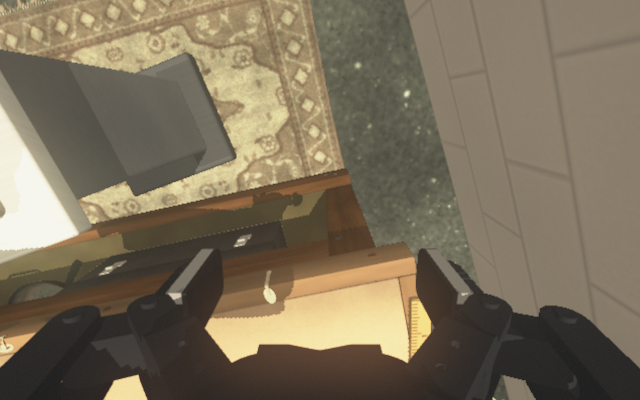

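The top view shows the press at about (232,205) with the tray drawn out to the right and its bar at about (312,220). The crank stands at about (403,210), with the hub at (395,220) and the grip at (413,198). Next I'll measure from depth.

Run:
```python
from h import *
P,im=cloud('pics/a_top')
print('table z',np.nanmedian(P[230:245,360:400,2]))
crop=(slice(150,260),slice(175,435))
Z=P[crop][...,2]
h=np.clip(np.nan_to_num(Z)/0.22,0,1)
a=cv2.applyColorMap((h*255).astype(np.uint8),cv2.COLORMAP_JET)
b=im[crop][:,:,::-1]
o=np.vstack([cv2.resize(x,None,fx=3,fy=3,interpolation=cv2.INTER_NEAREST if i else cv2.INTER_CUBIC) for i,x in enumerate((b,a))])[:600*2]
cv2.imwrite('pics/a_crop.png',cv2.resize(o,None,fx=.9,fy=.9))
def stats(name,m):
    q=P[m]; print(name,m.sum(),q.mean(0).round(4)); return q
v,u=np.mgrid[0:400,0:640]
box=lambda u0,u1,v0,v1:(u>=u0)&(u<u1)&(v>=v0)&(v<v1)
# crank region
m=box(380,425,188,235)&(P[...,2]>.02)
q=stats('crank',m)
for lo,hi in((.02,.04),(.04,.055),(.055,.09),(.09,.12)):
    mm=m&(P[...,2]>lo)&(P[...,2]<=hi); 
    if mm.any(): print(lo,hi,mm.sum(),P[mm].mean(0).round(4),[int(x) for x in (u[mm].mean(),v[mm].mean())])
m=box(185,330,155,255)
for lo,hi in((.01,.022),(.022,.033),(.033,.045),(.05,.1),(.1,.125),(.125,.145),(.145,.17),(.17,.19),(.19,.3)):
    mm=m&(P[...,2]>lo)&(P[...,2]<=hi)
    if mm.any(): print(lo,hi,mm.sum(),P[mm].mean(0).round(4),P[mm].min(0).round(3),P[mm].max(0).round(3))
```

```text
table z 0.0002041784358403076
crank 337 [ 0.5118 -0.2922  0.0555]
0.02 0.04 57 [ 0.5141 -0.2921  0.0368] [400, 211]
0.04 0.055 203 [ 0.4994 -0.2826  0.0469] [397, 216]
0.055 0.09 20 [ 0.5408 -0.3123  0.0739] [409, 200]
0.09 0.12 57 [ 0.5439 -0.3193  0.0986] [413, 198]
0.01 0.022 2235 [0.542  0.1887 0.0162] [ 0.415 -0.019  0.01 ] [0.673 0.323 0.022]
0.022 0.033 1252 [0.516  0.0805 0.0278] [ 0.427 -0.031  0.022] [0.657 0.315 0.033]
0.033 0.045 947 [0.5148 0.0714 0.0361] [ 0.449 -0.048  0.033] [0.628 0.294 0.045]
0.05 0.1 945 [0.5388 0.1731 0.0879] [ 0.438 -0.046  0.05 ] [0.65  0.258 0.1  ]
0.1 0.125 96 [0.5368 0.1788 0.1151] [0.441 0.153 0.1  ] [0.64  0.236 0.125]
0.125 0.145 1134 [0.5438 0.1935 0.1366] [0.439 0.152 0.125] [0.652 0.24  0.145]
0.145 0.17 117 [0.5427 0.1971 0.1483] [0.45  0.164 0.145] [0.638 0.228 0.155]
0.17 0.19 114 [0.5445 0.195  0.1799] [0.528 0.18  0.174] [0.562 0.213 0.188]
0.19 0.3 42 [0.5445 0.1956 0.1997] [0.535 0.188 0.19 ] [0.555 0.205 0.206]
```

View pics/a_crop.png

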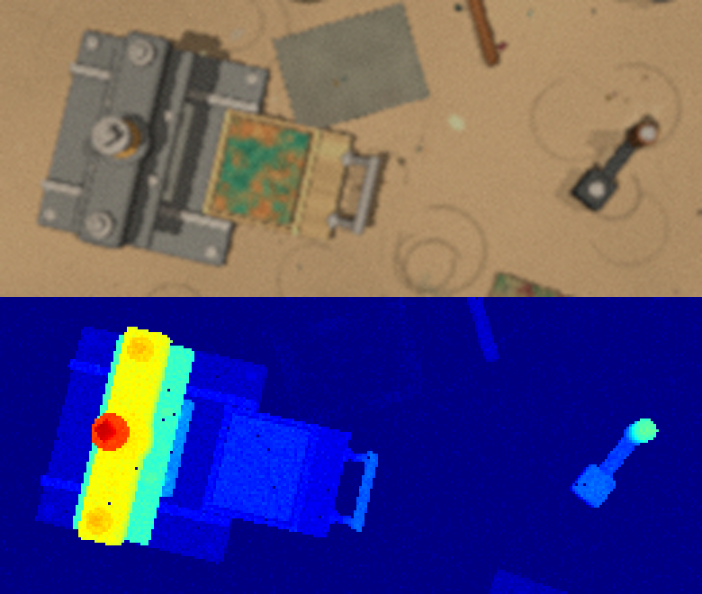

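Run:
```python
from h import *
P,im=cloud('pics/a_top')
v,u=np.mgrid[0:400,0:640]
box=lambda u0,u1,v0,v1:(u>=u0)&(u<u1)&(v>=v0)&(v<v1)
def rect(n,m):
    q=P[m][:,:2].astype(np.float32)*1000; r=cv2.minAreaRect(q); c=q.mean(0); ev,V=np.linalg.eigh(np.cov((q-c).T))
    print(n,m.sum(),'rect',np.round(r[0],1),np.round(r[1],1),round(r[2],1),'mean',c.round(1),'major dir deg',round(np.degrees(np.arctan2(V[1,1],V[0,1])),1), 'z',np.median(P[m][:,2]).round(4))
Z=P[...,2]; B=box(185,335,155,255)
rect('cross',B&(Z>.132)&(Z<.142))
rect('bar',box(300,330,195,245)&(Z>.036)&(Z<.055))
rect('collar',B&(Z>.172)&(Z<.185))
for s,n in ((box(210,222,160,180),'nutL'),(box(200,215,222,240),'nutR')): rect(n,s&(Z>.145)&(Z<.16))
rect('tip',B&(Z>.19))
C=box(380,425,188,235)
rect('hub',C&(Z>.044)&(Z<.055))
rect('arm',C&(Z>.034)&(Z<.044))
rect('grip',C&(Z>.09))
rect('study',box(240,300,185,235)&(Z>.032)&(Z<.038)&(P[...,1]<.13))
m=C&(Z>.044)&(Z<.055);
```

```text
cross 979 rect [544.6 194.8] [ 48.1 213.1] 76.0 mean [544.6 194.3] major dir deg 166.4 z 0.1368
bar 140 rect [489.6 -31.2] [21.6 82.9] 76.9 mean [488.3 -34.6] major dir deg 166.3 z 0.0467
collar 112 rect [545.1 196.6] [33.3 33.2] 88.7 mean [544.4 195.1] major dir deg 158.9 z 0.1799
nutL 0 rect [0. 0.] [0. 0.] 0.0 mean [nan nan] major dir deg nan z nan
nutR 53 rect [461.8 218.2] [18.8 23.4] 89.0 mean [461.5 217.7] major dir deg -175.3 z 0.1477
tip 42 rect [545.1 197.3] [15.5 14.5] 35.8 mean [544.5 195.6] major dir deg 178.5 z 0.1997
hub 153 rect [ 509.5 -294.6] [33.4 88.6] 45.6 mean [ 494. -278.] major dir deg 144.5 z 0.0486
arm 99 rect [ 507.4 -291.4] [33.4 82.7] 43.7 mean [ 516.7 -296.1] major dir deg 135.5 z 0.0401
grip 57 rect [ 544.  -319.6] [21.6 19.4] 32.5 mean [ 543.9 -319.3] major dir deg -162.2 z 0.0983
study 893 rect [522.6  59.2] [135.6 133.1] 85.7 mean [516.5  75.8] major dir deg 165.9 z 0.035<stdin>:6: RuntimeWarning: Mean of empty slice.
  ret = um.true_divide(
  avg = a.mean(axis, **keepdims_kw)
<stdin>:6: RuntimeWarning: Degrees of freedom <= 0 for slice
  c *= np.true_divide(1, fact)
  c *= np.true_divide(1, fact)
  return _methods._mean(a, axis=axis, dtype=dtype,
  ret = ret.dtype.type(ret / rcount)
```

```bash
cat >> h.py <<'E'
def go(pts,obs=None):
    """pts list of (x,y,z,yaw_deg of tool x): print tool-frame shift mm & rotvec deg"""
    o=obs or bot.get_obs(); T=R.from_quat(o['tool_rot']); p=np.array(o['eef_pos'])
    tx=T.as_matrix()[:,0]; print('t',round(o['clock'],2),'tcp',p.round(4),'yaw',np.degrees(np.arctan2(tx[1],tx[0])).round(2),'j',np.round(o['joint_pos'],2),'F',np.round(o['ft_force'],1),'g',round(o['grip_width'],4))
    for x,y,z,a in pts:
        a=np.radians(a); M=np.c_[[np.cos(a),np.sin(a),0],[np.sin(a),-np.cos(a),0],[0,0,-1]]
        l=T.inv().apply(np.array([x,y,z])-p); r=(T.inv()*R.from_matrix(M)).as_rotvec(degrees=True)
        print((x,y,z),'lin',l.round(4),'rot',r.round(1))
E
python3 - <<'E'
from h import *
f,cx,cy,o,Rm=cal('wrist'); ob=bot.get_obs(); T=R.from_quat(ob['tool_rot']).as_matrix()
print('cam in tool:',(T.T@(o-ob['eef_pos'])).round(4)); print((T.T@Rm).round(3))
# candidate view pose: camera above screw axis
u=np.array([.2368,.9716])
go([(.5445-.0*u[0],.1955,.30,70),(.50,.12,.30,70),(.4853,-.0475-.0,.15,166.3)])
E
```

```text
cam in tool: [-0.0008 -0.0681 -0.126 ]
[[ 1.    -0.     0.   ]
 [ 0.     0.962  0.272]
 [-0.    -0.272  0.962]]
t 0.15 tcp [0.1722 0.4689 0.2476] yaw 69.84 j [ 1.22  0.24  0.    1.34 -0.    1.57] F [ 0.4 -0.5  0.2] g 0.0854
(np.float64(0.5445), 0.1955, 0.3) lin [-0.1285  0.4438 -0.0522] rot [ 0.   0.1 -0.2]
(0.5, 0.12, 0.3) lin [-0.2147  0.428  -0.052 ] rot [ 0.   0.1 -0.2]
(0.4853, -0.0475, 0.15) lin [-0.3767  0.4719  0.0982] rot [ -0.1   0.1 -96.5]
```

Run:
```python
from h import *
go([(.556,.244,.30,166.3)])
```

```text
t 0.15 tcp [0.1722 0.4689 0.2476] yaw 69.84 j [ 1.22  0.24  0.    1.34 -0.    1.57] F [ 0.4 -0.5  0.2] g 0.0854
(0.556, 0.244, 0.3) lin [-0.079   0.4379 -0.0522] rot [ -0.1   0.1 -96.5]
```

Call:
jog_arm(jaw=[1, 1, 1, 1, 1, 1, 1, 1], linear=[[-0.005, 0.03, -0.01], [-0.01, 0.06, -0.02], [-0.015, 0.09, -0.03], [-0.02, 0.12, -0.04], [-0.025, 0.15, -0.05], [-0.03, 0.18, -0.052], [-0.035, 0.21, -0.052], [-0.04, 0.24, -0.052]], delta_rot=[[0, 0, -7], [0, 0, -14], [0, 0, -21], [0, 0, -28], [0, 0, -35], [0, 0, -42], [0, 0, -49], [0, 0, -56]])

```text
clock: 0.82
eef_pos: [0.385, 0.3482, 0.3004]
tool_rot: [0.453, 0.892, 0.0, 0.0]
ft_force: [0.2, 0.0, 0.9]
grip_width: 0.0
```

Run:
```python
from h import *
go([(.556,.244,.30,166.3)])
```

```text
t 0.82 tcp [0.385  0.3482 0.3004] yaw 126.19 j [0.74 0.26 0.17 1.48 0.   0.1 ] F [0.2 0.  0.9] g 0.0
(0.556, 0.244, 0.3) lin [-0.1851  0.0765  0.0004] rot [  0.   -0.  -40.1]
```

Call:
jog_arm(jaw=[1, 1, 1, 1, 1, 1, 1, 1], linear=[[-0.03, 0.012, 0], [-0.06, 0.024, 0], [-0.09, 0.037, 0], [-0.12, 0.05, 0], [-0.15, 0.062, 0], [-0.185, 0.077, 0], [-0.185, 0.077, 0], [-0.185, 0.077, 0]], delta_rot=[[0, 0, -7], [0, 0, -14], [0, 0, -21], [0, 0, -28], [0, 0, -34], [0, 0, -40], [0, 0, -40], [0, 0, -40]])

```text
clock: 1.48
eef_pos: [0.5558, 0.2427, 0.2987]
tool_rot: [0.125, 0.992, -0.001, -0.001]
ft_force: [-0.6, 0.1, -0.5]
grip_width: -0.0001
```

Run:
```python
from h import *
go([(.4853-.02,-.0475,.15,166.3)])
im,d,c=shot('wrist','pics/b_wrist')
P,_=cloud('pics/b_wrist')
print(proj('pics/b_wrist',[[.5445,.1955,.18],[.5445,.1955,.204]]).round(0))
```

```text
t 1.48 tcp [0.5558 0.2427 0.2987] yaw 165.6 j [ 0.41  0.45  0.44  1.56  0.   -0.91] F [-0.6  0.1 -0.5] g -0.0001
(0.4653, -0.0475, 0.15) lin [ 0.0152 -0.3033  0.1491] rot [-0.1 -0.1 -0.7]
[[319. 135.]
 [319. 138.]]
```

View pics/b_wrist.png

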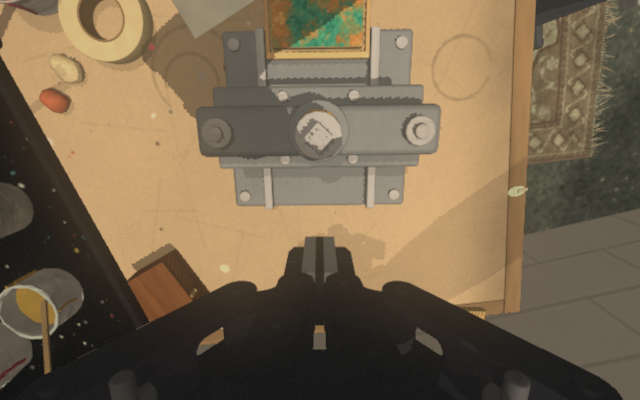

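The wrist view shows the press square-on, with the screw end at about (319,132), nuts at (217,133) and (420,130), and the tray and study at the top centre. I'll zoom in on the screw end.

Run:
```python
from h import *
P,im=cloud('pics/b_wrist')
b=im[95:170,280:360][:,:,::-1]; Z=P[95:170,280:360,2]
a=cv2.applyColorMap((np.clip((np.nan_to_num(Z)-.13)/.08,0,1)*255).astype(np.uint8),cv2.COLORMAP_JET)
cv2.imwrite('pics/b_zoom.png',np.hstack([cv2.resize(b,None,fx=5,fy=5,interpolation=cv2.INTER_CUBIC),cv2.resize(a,None,fx=5,fy=5,interpolation=cv2.INTER_NEAREST)]))
Z=P[...,2]; v,u=np.mgrid[0:400,0:640]
B=(u>190)&(u<450)&(v>90)&(v<180)
def rect(n,m):
    q=P[m][:,:2].astype(np.float32)*1000; r=cv2.minAreaRect(q)
    print(n,m.sum(),'rect',np.round(r[0],1),np.round(r[1],1),round(r[2],1),'mean',q.mean(0).round(1),'z',np.median(P[m][:,2]).round(4))
rect('cross',B&(Z>.13)&(Z<.142))
rect('nL',B&(u<260)&(Z>.146)&(Z<.156)); rect('nR',B&(u>380)&(Z>.146)&(Z<.156))
rect('collar',B&(Z>.17)&(Z<.186))
for zz in (.184,.186,.188,.190,.193,.196,.2): rect('>%g'%zz,B&(Z>zz))
h,e=np.histogram(Z[B&(Z>.1)],bins=np.arange(.1,.215,.0015)); print([(round(x,4),int(n)) for x,n in zip(e,h) if n>5])
# platen/felt & follower
```

```text
cross 9144 rect [544.7 194.8] [ 52.9 214.3] 75.1 mean [544.1 193.5] z 0.1372
nL 510 rect [627.8 174.8] [24.2 24. ] 47.8 mean [627.4 174.9] z 0.1471
nR 473 rect [461.5 215.4] [23.9 22.7] 75.4 mean [461.6 215.1] z 0.1473
collar 1310 rect [544.6 195.3] [35.1 35. ] 29.3 mean [544.6 194.3] z 0.1801
>0.184 496 rect [544.9 195.2] [15.1 14.9] 33.7 mean [544.6 194.5] z 0.201
>0.186 493 rect [544.9 195.2] [15.  14.9] 33.6 mean [544.7 194.5] z 0.201
>0.188 488 rect [544.9 195.2] [15.  14.9] 33.6 mean [544.7 194.6] z 0.2011
>0.19 482 rect [544.9 195.2] [15.  14.9] 33.7 mean [544.7 194.6] z 0.2011
>0.193 478 rect [544.9 195.2] [15.  14.9] 33.5 mean [544.7 194.7] z 0.2012
>0.196 462 rect [544.8 195.1] [14.9 14.8] 33.4 mean [544.7 194.7] z 0.2015
>0.2 300 rect [545.1 195.1] [12. 12.] 34.9 mean [544.9 194.9] z 0.2034
[(np.float64(0.1), 235), (np.float64(0.1015), 33), (np.float64(0.13), 59), (np.float64(0.1315), 227), (np.float64(0.133), 263), (np.float64(0.1345), 967), (np.float64(0.136), 4173), (np.float64(0.1375), 2697), (np.float64(0.139), 674), (np.float64(0.1405), 84), (np.float64(0.142), 41), (np.float64(0.1435), 96), (np.float64(0.145), 620), (np.float64(0.1465), 338), (np.float64(0.148), 17), (np.float64(0.1495), 42), (np.float64(0.151), 230), (np.float64(0.1525), 106), (np.float64(0.178), 291), (np.float64(0.1795), 892), (np.float64(0.181), 121), (np.float64(0.187), 6), (np.float64(0.1945), 14), (np.float64(0.196), 64), (np.float64(0.1975), 61), (np.float64(0.199), 61), (np.float64(0.2005), 62), (np.float64(0.202), 67), (np.float64(0.2035), 130), (np.float64(0.205), 17)]
```

View pics/b_zoom.png

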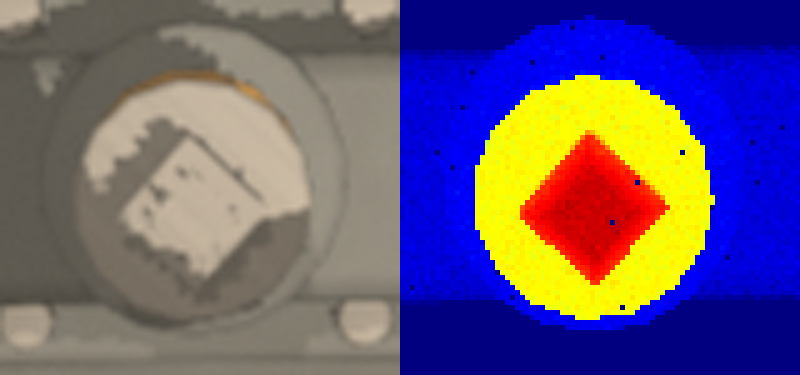

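Run:
```python
from h import *
A=np.array([.5448,.1952]);a=np.radians(76.4);u=np.array([np.cos(a),np.sin(a)])
p=A-.285*u;print(p)
go([(p[0],p[1],.30,166.4),(p[0],p[1],.042,166.4)])
P,im=cloud('pics/a_top')
for n,(x,y) in dict(tin=(336,272),tape=(289,134)).items(): print(n,P[y,x])
```

```text
[ 0.4777845  -0.08180889]
t 1.53 tcp [0.5548 0.2436 0.2992] yaw 165.7 j [ 0.41  0.45  0.44  1.56  0.   -0.91] F [-1.3 -0.5 -0.1] g 0.0001
(np.float64(0.4777844977657618), np.float64(-0.08180888516488563), 0.3) lin [-0.0058 -0.3343 -0.0005] rot [-0.1 -0.1 -0.7]
(np.float64(0.4777844977657618), np.float64(-0.08180888516488563), 0.042) lin [-0.0063 -0.334   0.2575] rot [-0.1 -0.1 -0.7]
tin [ 0.34510787 -0.10758031  0.0347203 ]
tape [0.7514496  0.02449702 0.00277602]
```

Call:
jog_arm(jaw=[1, 1, 1, 1, 1, 1, 1, 1], linear=[[0, -0.041, 0], [0, -0.082, 0], [-0.002, -0.123, 0], [-0.003, -0.164, 0], [-0.004, -0.205, 0], [-0.005, -0.246, 0], [-0.006, -0.287, 0.02], [-0.006, -0.326, 0.04]], delta_rot=[[0, 0, -0.7], [0, 0, -0.7], [0, 0, -0.7], [0, 0, -0.7], [0, 0, -0.7], [0, 0, -0.7], [0, 0, -0.7], [0, 0, -0.7]])

```text
clock: 2.2
eef_pos: [0.4816, -0.0685, 0.2644]
tool_rot: [0.116, 0.993, 0.0, 0.002]
ft_force: [0.9, 0.5, -0.4]
grip_width: 0.0005
```

Run:
```python
from h import *
go([(.4778,-.0818,.042,166.4)])
```

```text
t 2.2 tcp [ 0.4816 -0.0685  0.2644] yaw 166.62 j [-0.14  0.2  -0.    1.36  0.   -1.48] F [ 0.9  0.5 -0.4] g 0.0005
(0.4778, -0.0818, 0.042) lin [ 0.0017 -0.0139  0.2224] rot [0.  0.3 0.2]
```

Call:
jog_arm(jaw=[1, 1, 1, 1, 1, 1, 1, 1], linear=[[0, -0.008, 0.02], [0, -0.008, 0.06], [0, -0.008, 0.1], [0, -0.008, 0.14], [0, -0.008, 0.18], [0, -0.008, 0.21], [0, -0.008, 0.217], [0, -0.008, 0.217]], delta_rot=[[0, 0, 0], [0, 0, 0], [0, 0, 0], [0, 0, 0], [0, 0, 0], [0, 0, 0], [0, 0, 0], [0, 0, 0]])

```text
clock: 2.87
eef_pos: [0.4776, -0.0744, 0.0444]
tool_rot: [0.116, 0.993, 0.0, -0.003]
ft_force: [-0.2, -0.2, 1.3]
grip_width: -0.0
```

Run:
```python
from h import *
A=np.array([.5448,.1952]);a=np.radians(76.4);u=np.array([np.cos(a),np.sin(a)])
go([(*(A-d*u),.042,166.4) for d in (.257,.15,.132)])
```

```text
t 2.87 tcp [ 0.4776 -0.0744  0.0444] yaw 166.62 j [-0.15  0.41 -0.35  0.82  0.   -1.49] F [-0.2 -0.2  1.3] g -0.0
(np.float64(0.4843684769326343), np.float64(-0.054593977148686385), 0.042) lin [-0.002   0.0209  0.0024] rot [-0.  -0.3  0.2]
(np.float64(0.5095286830346114), np.float64(0.049405849913218086), 0.042) lin [-0.0024  0.1279  0.0023] rot [-0.  -0.3  0.2]
(np.float64(0.5137612410704581), np.float64(0.06690114792363189), 0.042) lin [-0.0025  0.1459  0.0023] rot [-0.  -0.3  0.2]
```

Call:
jog_arm(jaw=[1, 1, 1, 1, 1, 1, 1, 1], linear=[[0, 0.012, 0.001], [-0.001, 0.02, 0.001], [-0.001, 0.028, 0.001], [-0.001, 0.037, 0.001], [-0.001, 0.046, 0.001], [-0.001, 0.056, 0.001], [-0.002, 0.066, 0.001], [-0.002, 0.076, 0.001]], delta_rot=[[0, 0, 0], [0, 0, 0], [0, 0, 0], [0, 0, 0], [0, 0, 0], [0, 0, 0], [0, 0, 0], [0, 0, 0]])

```text
clock: 3.53
eef_pos: [0.5001, -0.0013, 0.0453]
tool_rot: [0.117, 0.993, -0.0, 0.0]
ft_force: [0.1, -2.3, 1.2]
grip_width: -0.0001
```

Call:
jog_arm(jaw=[1, 1, 1, 1, 1, 1, 1, 1], linear=[[0, 0.01, 0], [0, 0.02, 0], [0, 0.03, 0], [0, 0.038, 0], [-0.001, 0.046, 0], [-0.001, 0.053, 0], [-0.001, 0.058, 0], [-0.001, 0.062, 0]], delta_rot=[[0, 0, 0], [0, 0, 0], [0, 0, 0], [0, 0, 0], [0, 0, 0], [0, 0, 0], [0, 0, 0], [0, 0, 0]])

```text
clock: 4.2
eef_pos: [0.5148, 0.0583, 0.0448]
tool_rot: [0.117, 0.993, -0.0, -0.001]
ft_force: [-0.5, -0.2, 0.5]
grip_width: -0.0001
```

Run:
```python
from h import *
A=np.array([.5448,.1952]);a=np.radians(76.4);u=np.array([np.cos(a),np.sin(a)])
go([(*(A-d*u),.042,166.4) for d in (.132,)])
print((A-bot.get_obs()['eef_pos'][:2])@u)
```

```text
t 4.2 tcp [0.5148 0.0583 0.0448] yaw 166.56 j [ 0.11  0.46 -0.26  0.86  0.   -1.22] F [-0.5 -0.2  0.5] g -0.0001
(np.float64(0.5137612410704581), np.float64(0.06690114792363189), 0.042) lin [0.003  0.0081 0.0028] rot [-0.  -0.1  0.2]
0.1400875102896535
```

Call:
jog_arm(jaw=[1, 1, 1, 1, 1, 1, 1, 1], linear=[[0, 0.002, 0], [0, 0.004, 0], [0, 0.006, 0], [0, 0.008, 0], [0, 0.0095, 0], [0, 0.0105, 0], [0, 0.0115, 0], [0, 0.012, 0]], delta_rot=[[0, 0, 0], [0, 0, 0], [0, 0, 0], [0, 0, 0], [0, 0, 0], [0, 0, 0], [0, 0, 0], [0, 0, 0]])

```text
clock: 4.87
eef_pos: [0.5172, 0.0675, 0.0449]
tool_rot: [0.118, 0.993, -0.002, -0.0]
ft_force: [-3.2, -8.1, 1.6]
grip_width: 0.0004
```

Call:
jog_arm(jaw=[1, 1, 1, 1, 1, 1, 1, 1], linear=[[0, 0.0005, 0], [0, 0.001, 0], [0, 0.001, 0], [0, 0.001, 0], [0, 0.0, 0], [0, -0.01, 0], [0, -0.02, 0], [0, -0.03, 0]], delta_rot=[[0, 0, 0], [0, 0, 0], [0, 0, 0], [0, 0, 0], [0, 0, 0], [0, 0, 0], [0, 0, 0], [0, 0, 0]])

```text
clock: 5.53
eef_pos: [0.5115, 0.0397, 0.0454]
tool_rot: [0.117, 0.993, 0.0, 0.001]
ft_force: [-0.2, 0.1, -0.3]
grip_width: -0.0001
```

Run:
```python
from h import *
shot('top','pics/c_top')
P,im=cloud('pics/c_top'); Z=P[...,2]
v,u=np.mgrid[0:400,0:640]
z=np.load('pics/c_top.npz')
A=np.array([.5448,.1952]);a=np.radians(76.4);uu=np.array([np.cos(a),np.sin(a)]);w=np.array([-np.sin(a),np.cos(a)])
d=(P[...,:2]-A); X=d@uu; Y=d@w
m=(X<-.09)&(X>-.135)&(abs(Y)<.05)&(Z>.036)&(Z<.055)
print('bar',m.sum(),np.median(X[m]),X[m].min(),X[m].max(),Y[m].mean())
cv2.imwrite('pics/c_crop.png',cv2.resize(im[150:260,175:435][:,:,::-1],None,fx=3,fy=3,interpolation=cv2.INTER_CUBIC))
go([])
```

```text
return _methods._mean(a, axis=axis, dtype=dtype,
  ret = ret.dtype.type(ret / rcount)
Traceback (most recent call last):
ValueError: zero-size array to reduction operation minimum which has no identity
```

Run:
```python
from h import *
go([(.53,-.31,.25,49)])
```

```text
t 5.58 tcp [0.5106 0.038  0.0453] yaw 166.45 j [ 0.07  0.45 -0.28  0.85 -0.   -1.26] F [-0.3 -1.9  0.3] g -0.0003
(0.53, -0.31, 0.25) lin [-0.1005 -0.3339 -0.2045] rot [-0.000e+00  1.000e-01  1.174e+02]
```

Call:
jog_arm(jaw=[1, 1, 1, 1, 0, 0, 0, 0], linear=[[0, -0.01, -0.035], [0, -0.02, -0.07], [-0.005, -0.035, -0.105], [-0.013, -0.06, -0.13], [-0.025, -0.09, -0.15], [-0.035, -0.12, -0.165], [-0.045, -0.155, -0.175], [-0.055, -0.19, -0.185]], delta_rot=[[0, 0, 0], [0, 0, 7], [0, 0, 14], [0, 0, 21], [0, 0, 28], [0, 0, 35], [0, 0, 42], [0, 0, 49]])

```text
clock: 6.25
eef_pos: [0.5206, -0.159, 0.2317]
tool_rot: [0.521, 0.854, 0.001, 0.001]
ft_force: [1.8, 0.1, -0.6]
grip_width: 0.0483
```

Run:
```python
from h import *
go([(.53,-.31,.25,49)])
```

```text
t 6.25 tcp [ 0.5206 -0.159   0.2317] yaw 117.23 j [-0.3   0.33  0.09  1.32  0.   -0.77] F [ 1.8  0.1 -0.6] g 0.0483
(0.53, -0.31, 0.25) lin [-0.1386 -0.0606 -0.0182] rot [ 0.2 -0.  68.2]
```

Call:
jog_arm(jaw=[0, 0, 0, 0, 0, 0, 0, 0], linear=[[-0.018, -0.008, -0.002], [-0.036, -0.016, -0.005], [-0.054, -0.023, -0.008], [-0.072, -0.031, -0.01], [-0.09, -0.039, -0.012], [-0.108, -0.047, -0.014], [-0.125, -0.055, -0.018], [-0.138, -0.06, -0.018]], delta_rot=[[0, 0, 7], [0, 0, 14], [0, 0, 21], [0, 0, 28], [0, 0, 35], [0, 0, 42], [0, 0, 49], [0, 0, 56]])

```text
clock: 6.92
eef_pos: [0.5308, -0.3095, 0.2489]
tool_rot: [0.861, 0.508, 0.001, 0.001]
ft_force: [0.3, 0.5, -0.6]
grip_width: 0.0856
```

Run:
```python
from h import *
go([(.53,-.31,.25,49)])
im,d,c=shot('wrist','pics/d_wrist')
P,_=cloud('pics/d_wrist'); Z=P[...,2]
m0=(abs(P[...,0]-.515)<.07)&(abs(P[...,1]+.295)<.07)
def rect(n,m):
    if m.sum()<10: return print(n,m.sum())
    q=P[m][:,:2].astype(np.float32)*1000; r=cv2.minAreaRect(q)
    print(n,m.sum(),'rect',np.round(r[0],1),np.round(r[1],1),round(r[2],1),'mean',q.mean(0).round(1),'z',np.median(P[m][:,2]).round(4))
rect('hub',m0&(Z>.0455)&(Z<.053)&(np.hypot(P[...,0]-.491,P[...,1]+.274)<.035))
rect('arm',m0&(Z>.036)&(Z<.0445)); rect('grip',m0&(Z>.092)&(Z<.104))
```

```text
t 6.92 tcp [ 0.5308 -0.3095  0.2489] yaw 61.11 j [-0.53  0.47  0.34  1.44  0.   -0.02] F [ 0.3  0.5 -0.6] g 0.0856
(0.53, -0.31, 0.25) lin [-0.0008 -0.0005 -0.0011] rot [ 0.1 -0.  12.1]
hub 1179 rect [ 489.6 -277.5] [33.8 33.7] 50.2 mean [ 489.3 -277.4] z 0.0483
arm 652 rect [ 509.3 -295.4] [21.8 87. ] 50.4 mean [ 519.6 -302.7] z 0.0412
grip 479 rect [ 542.7 -322. ] [21.7 21. ] 60.5 mean [ 541.9 -321.4] z 0.098
```

View pics/d_wrist.png

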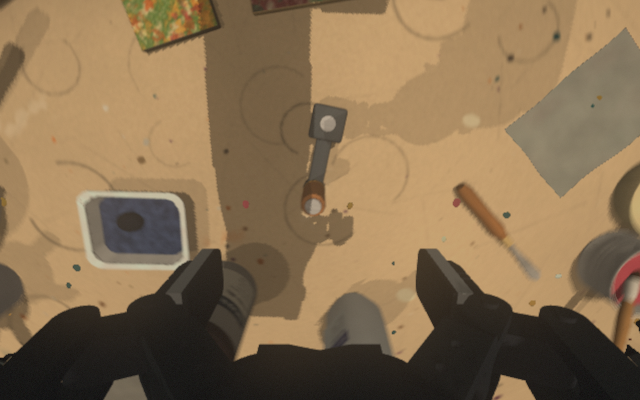

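Run:
```python
from h import *
go([(.4896,-.2775,.15,50.2),(.4896,-.2775,.026,50.2)])
```

```text
t 6.97 tcp [ 0.5309 -0.3117  0.2483] yaw 60.77 j [-0.53  0.47  0.34  1.44 -0.   -0.02] F [ 0.7 -1.5 -0.2] g 0.0852
(0.4896, -0.2775, 0.15) lin [ 0.0098 -0.053   0.0981] rot [ 0.2  0.  10.6]
(0.4896, -0.2775, 0.026) lin [ 0.0099 -0.0533  0.2221] rot [ 0.2  0.  10.6]
```

Call:
jog_arm(jaw=[0, 0, 0, 0, 0, 0, 0, 0], linear=[[0.004, -0.02, 0.02], [0.008, -0.04, 0.04], [0.01, -0.053, 0.06], [0.01, -0.053, 0.08], [0.01, -0.053, 0.1], [0.01, -0.053, 0.11], [0.01, -0.053, 0.11], [0.01, -0.053, 0.11]], delta_rot=[[0.1, 0, 5], [0.2, 0, 10.6], [0.2, 0, 10.6], [0.2, 0, 10.6], [0.2, 0, 10.6], [0.2, 0, 10.6], [0.2, 0, 10.6], [0.2, 0, 10.6]])

```text
clock: 7.63
eef_pos: [0.489, -0.2733, 0.1381]
tool_rot: [0.903, 0.43, -0.001, -0.002]
ft_force: [0.4, 0.4, 0.4]
grip_width: 0.0857
```

Run:
```python
from h import *
go([(.4896,-.2775,.026,50.2)])
```

```text
t 7.63 tcp [ 0.489  -0.2733  0.1381] yaw 50.97 j [-0.51  0.43 -0.02  1.13  0.    0.17] F [0.4 0.4 0.4] g 0.0857
(0.4896, -0.2775, 0.026) lin [-0.0028  0.0036  0.1121] rot [-0.2  0.   0.8]
```

Call:
jog_arm(jaw=[0, 0, 0, 0, 0, 0, 0, 0], linear=[[-0.002, 0.003, 0.015], [-0.002, 0.003, 0.035], [-0.002, 0.003, 0.055], [-0.002, 0.003, 0.075], [-0.002, 0.003, 0.095], [-0.002, 0.003, 0.108], [-0.002, 0.003, 0.111], [-0.002, 0.003, 0.111]], delta_rot=[[0, 0, 0.7], [0, 0, 0.7], [0, 0, 0.7], [0, 0, 0.7], [0, 0, 0.7], [0, 0, 0.7], [0, 0, 0.7], [0, 0, 0.7]])

```text
clock: 8.3
eef_pos: [0.4901, -0.2769, 0.0273]
tool_rot: [0.905, 0.425, -0.001, -0.002]
ft_force: [-0.6, -0.7, -0.6]
grip_width: 0.0852
```

Call:
jog_arm(jaw=[0.4, 0.6, 0.8, 1, 1, 1, 1, 1], linear=[[0, 0, 0], [0, 0, 0], [0, 0, 0], [0, 0, 0], [0, 0, 0], [0, 0, 0], [0, 0, 0], [0, 0, 0]], delta_rot=[[0, 0, 0], [0, 0, 0], [0, 0, 0], [0, 0, 0], [0, 0, 0], [0, 0, 0], [0, 0, 0], [0, 0, 0]])

```text
clock: 8.97
eef_pos: [0.4904, -0.2773, 0.0283]
tool_rot: [0.905, 0.424, -0.0, -0.001]
ft_force: [-0.3, 0.3, 4.8]
grip_width: 0.0335
```

Run:
```python
from h import *
go([(.4896,-.2775,.20,50.2)])
```

```text
t 8.97 tcp [ 0.4904 -0.2773  0.0283] yaw 50.24 j [-0.51  0.55 -0.14  0.88 -0.    0.18] F [-0.3  0.3  4.8] g 0.0335
(0.4896, -0.2775, 0.2) lin [-0.0008 -0.0007 -0.1717] rot [-0.1  0.   0. ]
```

Call:
jog_arm(jaw=[1, 1, 1, 1, 1, 1, 1, 1], linear=[[0, 0, -0.015], [0, 0, -0.04], [0, 0, -0.075], [0, 0, -0.11], [0, 0, -0.15], [0, 0, -0.19], [0, 0, -0.225], [0, 0, -0.245]], delta_rot=[[0, 0, 0], [0, 0, 0], [0, 0, 0], [0, 0, 0], [0, 0, 0], [0, 0, 0], [0, 0, 0], [0, 0, 0]])

```text
clock: 9.63
eef_pos: [0.4911, -0.2774, 0.276]
tool_rot: [0.905, 0.425, 0.0, 0.0]
ft_force: [0.6, -0.3, -2.8]
grip_width: 0.0334
```

Run:
```python
from h import *
go([(.5448,.1952,.275,33.5)])
```

```text
t 9.63 tcp [ 0.4911 -0.2774  0.276 ] yaw 50.25 j [-0.51  0.36  0.24  1.45  0.    0.18] F [ 0.6 -0.3 -2.8] g 0.0334
(0.5448, 0.1952, 0.275) lin [ 0.3977 -0.2609  0.0011] rot [ 0.  -0.  16.7]
```

Call:
jog_arm(jaw=[1, 1, 1, 1, 1, 1, 1, 1], linear=[[0.01, -0.0066, 0], [0.035, -0.023, 0], [0.065, -0.0426, 0], [0.095, -0.0623, 0], [0.125, -0.082, 0], [0.155, -0.1017, 0], [0.185, -0.1214, 0], [0.215, -0.141, 0]], delta_rot=[[0, 0, 1], [0, 0, 3], [0, 0, 5], [0, 0, 7], [0, 0, 9], [0, 0, 11], [0, 0, 14], [0, 0, 16.7]])

```text
clock: 10.3
eef_pos: [0.5186, -0.0199, 0.2713]
tool_rot: [0.958, 0.287, -0.002, -0.002]
ft_force: [0.3, 0.3, -3.1]
grip_width: 0.0335
```

Run:
```python
from h import *
go([(.5448,.1952,.275,33.5)])
```

```text
t 10.3 tcp [ 0.5186 -0.0199  0.2713] yaw 33.39 j [-0.04  0.27  0.11  1.41  0.    0.95] F [ 0.3  0.3 -3.1] g 0.0335
(0.5448, 0.1952, 0.275) lin [ 0.1403 -0.1652 -0.0034] rot [-0.3  0.2 -0.1]
```

Call:
jog_arm(jaw=[1, 1, 1, 1, 1, 1, 1, 1], linear=[[0.02, -0.024, 0], [0.045, -0.053, 0], [0.07, -0.083, 0], [0.095, -0.112, 0], [0.115, -0.136, -0.001], [0.13, -0.154, -0.002], [0.14, -0.165, -0.003], [0.14, -0.165, -0.003]], delta_rot=[[0, 0, 0], [0, 0, 0], [0, 0, 0], [0, 0, 0], [0, 0, 0], [0, 0, 0], [0, 0, 0], [0, 0, 0]])

```text
clock: 10.97
eef_pos: [0.5447, 0.1962, 0.2745]
tool_rot: [0.957, 0.291, -0.002, -0.002]
ft_force: [0.6, -0.5, -3.8]
grip_width: 0.0334
```

Run:
```python
from h import *
go([(.5448,.1952,.275,33.5)])
go([(.5448,.1952,.275,33.5)])
shot('wrist','pics/e_wrist')
shot('side','pics/e_side')
go([(.5448,.1952,.275,33.5)])
P,im=cloud('pics/e_side')
cv2.imwrite('pics/e_sidez.png',cv2.resize(im[140:380,200:440][:,:,::-1],None,fx=2.5,fy=2.5))
```

```text
t 10.97 tcp [0.5447 0.1962 0.2745] yaw 33.78 j [0.34 0.4  0.29 1.47 0.   1.33] F [ 0.6 -0.5 -3.8] g 0.0334
(0.5448, 0.1952, 0.275) lin [-0.0005  0.0009 -0.0005] rot [-0.3  0.2  0.3]
t 10.97 tcp [0.5447 0.1962 0.2745] yaw 33.78 j [0.34 0.4  0.29 1.47 0.   1.33] F [ 0.6 -0.5 -3.8] g 0.0334
(0.5448, 0.1952, 0.275) lin [-0.0005  0.0009 -0.0005] rot [-0.3  0.2  0.3]
t 11.07 tcp [0.5446 0.193  0.2748] yaw 33.58 j [0.34 0.39 0.29 1.47 0.   1.32] F [-0.5 -0.7 -2.7] g 0.0329
(0.5448, 0.1952, 0.275) lin [ 0.0014 -0.0017 -0.0002] rot [-0.2  0.2  0.1]
```

View pics/e_wrist.png

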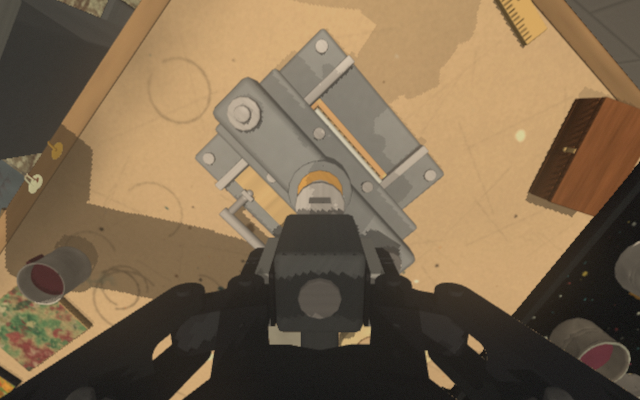

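View pics/e_sidez.png

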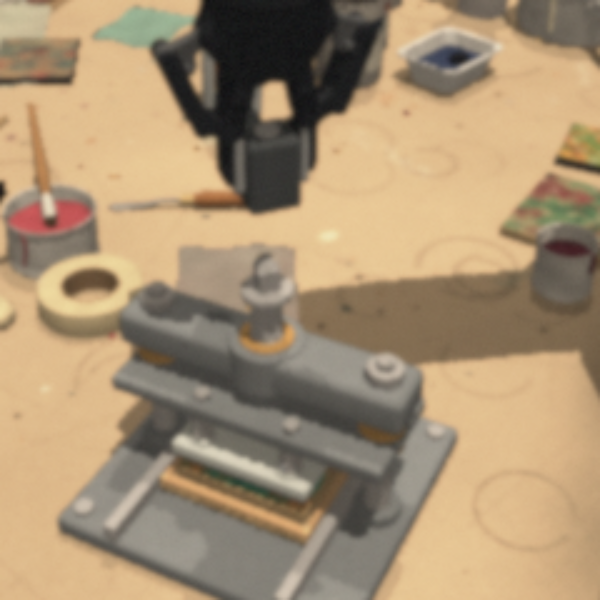

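The side view shows the hub held upright above the screw, with the tray and study home under the platen. The wrist view shows the hub top at about (320,295) and the collar at (320,190). I'll check the alignment from depth.

Run:
```python
from h import *
P,im=cloud('pics/e_wrist'); Z=P[...,2]
v,u=np.mgrid[0:400,0:640]
print([ (vv,P[vv,320].round(4)) for vv in (185,195,220,250,260,270,280,298,315,325)])
def rect(n,m):
    if m.sum()<10: return print(n,m.sum())
    q=P[m][:,:2].astype(np.float32)*1000; r=cv2.minAreaRect(q)
    print(n,m.sum(),'rect',np.round(r[0],1),np.round(r[1],1),round(r[2],1),'mean',q.mean(0).round(1),'z',np.median(P[m][:,2]).round(4),'uv',u[m].min(),u[m].max(),v[m].min(),v[m].max())
B=(u>260)&(u<380)&(v>150)&(v<345)
rect('hubtop',B&(Z>.288)&(Z<.303))
rect('collar',B&(Z>.175)&(Z<.185))
m=B&(Z>.175)&(Z<.185); q=P[m][:,:2]
# nuts
rect('nut',(u>225)&(u<265)&(v>90)&(v<135)&(Z>.145)&(Z<.157))
A=np.array([.5448,.1952]);a=np.radians(76.4);uu=np.array([np.cos(a),np.sin(a)]);w=np.array([-np.sin(a),np.cos(a)])
d=P[...,:2]-A; X=d@uu; Y=d@w
m=(X<-.09)&(X>-.14)&(abs(Y)<.05)&(Z>.036)&(Z<.055)&(u<320); rect('bar',m); print('bar X',np.median(X[m]),X[m].min(),X[m].max())
```

```text
[(185, array([0.5368, 0.2084, 0.1795])), (195, array([0.5406, 0.2027, 0.1809])), (220, array([0.5353, 0.2106, 0.2598])), (250, array([0.5354, 0.2105, 0.2921])), (260, array([0.5371, 0.208 , 0.2939])), (270, array([0.5389, 0.2053, 0.2954])), (280, array([0.5406, 0.2027, 0.2969])), (298, array([0.5445, 0.1968, 0.2972])), (315, array([0.5487, 0.1906, 0.2967])), (325, array([0.5521, 0.1855, 0.2942]))]
hubtop 8912 rect [547.4 192.5] [44.8 44.2] 34.1 mean [543.3 198.4] z 0.2946 uv 261 379 245 344
collar 1017 rect [541.4 200.8] [35.  23.5] 34.3 mean [541.3 201.6] z 0.1801 uv 295 344 181 213
nut 850 rect [462.  216.4] [24.6 24.3] 33.9 mean [462.2 216.8] z 0.1466 uv 228 260 96 129
bar 619 rect [509.3  90.4] [19.6 64. ] 72.7 mean [505.4  90.3] z 0.0467 uv 220 265 204 248
bar X -0.11085062100624327 -0.11927066789968241 -0.09884871390924806
```

Call:
jog_arm(jaw=[1, 1, 1, 1, 1, 1, 1, 1], linear=[[0, 0, 0.008], [0, 0, 0.016], [0, 0, 0.024], [0, 0, 0.032], [0, 0, 0.04], [0, 0, 0.045], [0, 0, 0.05], [0, 0, 0.05]], delta_rot=[[0, 0, 0], [0, 0, 0], [0, 0, 0], [0, 0, 0], [0, 0, 0], [0, 0, 0], [0, 0, 0], [0, 0, 0]])

```text
clock: 11.73
eef_pos: [0.5445, 0.193, 0.2245]
tool_rot: [0.957, 0.288, -0.002, -0.001]
ft_force: [-0.4, 0.5, -4.4]
grip_width: 0.0334
```

Run:
```python
from h import *
go([(.5448,.1952,.2075,33.5)])
```

```text
t 11.73 tcp [0.5445 0.193  0.2245] yaw 33.53 j [0.34 0.41 0.18 1.35 0.   1.32] F [-0.4  0.5 -4.4] g 0.0334
(0.5448, 0.1952, 0.2075) lin [ 0.0015 -0.0016  0.017 ] rot [-0.2  0.2  0. ]
```

Call:
jog_arm(jaw=[1, 1, 1, 1, 1, 1, 1, 1], linear=[[0.001, -0.001, 0.002], [0.001, -0.001, 0.004], [0.001, -0.001, 0.006], [0.001, -0.001, 0.008], [0.001, -0.001, 0.01], [0.001, -0.001, 0.012], [0.001, -0.001, 0.014], [0.001, -0.001, 0.015]], delta_rot=[[0, 0, 0], [0, 0, 0], [0, 0, 0], [0, 0, 0], [0, 0, 0], [0, 0, 0], [0, 0, 0], [0, 0, 0]])

```text
clock: 12.4
eef_pos: [0.545, 0.1947, 0.2105]
tool_rot: [0.957, 0.289, -0.001, -0.001]
ft_force: [-0.1, -0.7, -4.3]
grip_width: 0.0334
```

Run:
```python
from h import *
go([(.5448,.1952,.2075,33.5)])
```

```text
t 12.4 tcp [0.545  0.1947 0.2105] yaw 33.55 j [0.34 0.42 0.16 1.31 0.   1.33] F [-0.1 -0.7 -4.3] g 0.0334
(0.5448, 0.1952, 0.2075) lin [ 0.0001 -0.0006  0.003 ] rot [-0.2  0.1  0. ]
```

Call:
jog_arm(jaw=[1, 1, 1, 1, 1, 1, 1, 1], linear=[[0, 0, 0.0005], [0, 0, 0.001], [0, 0, 0.0015], [0, 0, 0.002], [0, 0, 0.0025], [0, 0, 0.003], [0, 0, 0.003], [0, 0, 0.003]], delta_rot=[[0, 0, 0], [0, 0, 0], [0, 0, 0], [0, 0, 0], [0, 0, 0], [0, 0, 0], [0, 0, 0], [0, 0, 0]])

```text
clock: 13.07
eef_pos: [0.5452, 0.1947, 0.2081]
tool_rot: [0.957, 0.289, -0.001, -0.001]
ft_force: [-1.0, -0.5, -2.0]
grip_width: 0.0337
```

Call:
jog_arm(jaw=[0.7, 0.5, 0.3, 0.1, 0, 0, 0, 0], linear=[[0, 0, 0], [0, 0, 0], [0, 0, 0], [0, 0, 0], [0, 0, 0], [0, 0, 0], [0, 0, -0.01], [0, 0, -0.02]], delta_rot=[[0, 0, 0], [0, 0, 0], [0, 0, 0], [0, 0, 0], [0, 0, 0], [0, 0, 0], [0, 0, 0], [0, 0, 0]])

```text
clock: 13.73
eef_pos: [0.5448, 0.1945, 0.2281]
tool_rot: [0.957, 0.289, -0.002, -0.001]
ft_force: [0.4, 0.2, 0.3]
grip_width: 0.0855
```

Run:
```python
from h import *
a=np.radians(-56.5)
g=np.array([.5448,.1952])+.07*np.array([np.cos(a),np.sin(a)])
print(g)
go([(.5448,.1952,.35,33.5),(*g,.35,33.5),(*g,.30,33.5)])
```

```text
[0.58343559 0.13682799]
t 13.73 tcp [0.5448 0.1945 0.2281] yaw 33.55 j [0.34 0.41 0.19 1.36 0.   1.33] F [0.4 0.2 0.3] g 0.0855
(0.5448, 0.1952, 0.35) lin [ 0.     -0.001  -0.1219] rot [-0.2  0.2  0. ]
(np.float64(0.583435588971844), np.float64(0.13682799245529823), 0.35) lin [-0.      0.069  -0.1222] rot [-0.2  0.2  0. ]
(np.float64(0.583435588971844), np.float64(0.13682799245529823), 0.3) lin [ 0.0001  0.0692 -0.0722] rot [-0.2  0.2  0. ]
```

Call:
jog_arm(jaw=[0, 0, 0, 0, 0, 0, 0, 0], linear=[[0, 0, -0.025], [0, 0, -0.06], [0, 0, -0.095], [0, 0.02, -0.12], [0, 0.045, -0.122], [0, 0.069, -0.122], [0, 0.069, -0.122], [0, 0.069, -0.122]], delta_rot=[[0, 0, 0], [0, 0, 0], [0, 0, 0], [0, 0, 0], [0, 0, 0], [0, 0, 0], [0, 0, 0], [0, 0, 0]])

```text
clock: 14.4
eef_pos: [0.5843, 0.136, 0.3505]
tool_rot: [0.958, 0.287, -0.0, -0.001]
ft_force: [-0.6, -0.5, 0.5]
grip_width: 0.0852
```

```bash
cat > meas.py <<'E'
from h import *
import sys
fn=sys.argv[1]; shot('wrist',fn)
P,im=cloud(fn); Z=P[...,2]; v,u=np.mgrid[0:400,0:640]
A=np.array([.5448,.1952])
def rect(n,m):
    if m.sum()<10: return print(n,m.sum())
    q=P[m][:,:2].astype(np.float32)*1000; r=cv2.minAreaRect(q); c=np.array(r[0])
    dd=c/1000-A
    print(n,m.sum(),'rect',np.round(r[0],1),np.round(r[1],1),round(r[2],1),'z med/max',np.median(P[m][:,2]).round(4),P[m][:,2].max().round(4),'from axis',(np.hypot(*dd)*1000).round(1),'ang',np.degrees(np.arctan2(dd[1],dd[0])).round(1))
rr=np.hypot(P[...,0]-A[0],P[...,1]-A[1])
lo=float(sys.argv[2])  # underside estimate
rect('hub',(rr<.03)&(Z>lo+.044)&(Z<lo+.056))
rect('grip',(rr<.095)&(rr>.045)&(Z>lo+.09)&(Z<lo+.105))
rect('armtop',(rr<.06)&(rr>.02)&(Z>lo+.036)&(Z<lo+.043))
go([])
E
python3 meas.py pics/f_wrist .180
```

```text
hub 2170 rect [545.4 194.7] [34.1 33.5] 33.4 z med/max 0.2281 0.2328 from axis 0.8 ang -39.5
grip 925 rect [583.6 136.7] [22.1 21.5] 46.8 z med/max 0.2777 0.2831 from axis 70.2 ang -56.5
armtop 1035 rect [566.5 162.6] [15.8 41.4] 34.0 z med/max 0.221 0.223 from axis 39.2 ang -56.3
t 14.45 tcp [0.5837 0.1367 0.3502] yaw 33.49 j [0.23 0.44 0.56 1.69 0.   1.21] F [-0.2  0.   0.1] g 0.0854
```

View pics/f_wrist.png

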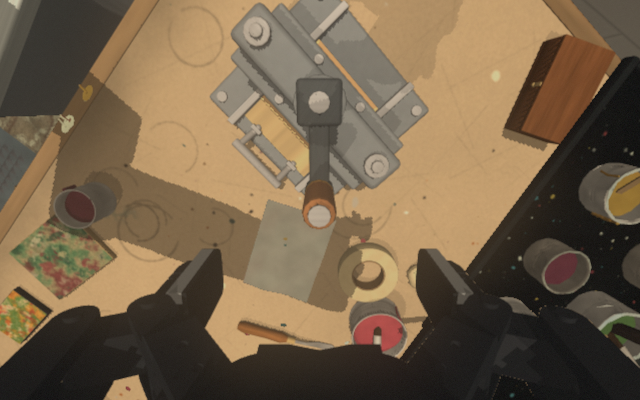

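Call:
jog_arm(jaw=[0, 0, 0, 0, 0, 0, 0, 0], linear=[[0, 0, 0.02], [0, 0, 0.04], [0, 0, 0.06], [0, 0, 0.075], [0, 0, 0.085], [0, 0, 0.092], [0, 0, 0.093], [0, 0, 0.093]], delta_rot=[[0, 0, 0], [0, 0, 0], [0, 0, 0], [0, 0, 0], [0, 0, 0], [0, 0, 0], [0, 0, 0], [0, 0, 0]])

```text
clock: 15.12
eef_pos: [0.5833, 0.1375, 0.2569]
tool_rot: [0.957, 0.289, -0.001, -0.001]
ft_force: [-0.6, -0.1, 0.2]
grip_width: 0.0852
```

Call:
jog_arm(jaw=[0.3, 0.5, 0.7, 0.9, 1, 1, 1, 1], linear=[[0, 0, 0], [0, 0, 0], [0, 0, 0], [0, 0, 0], [0, 0, 0], [0, 0, 0], [0, 0, 0], [0, 0, 0]], delta_rot=[[0, 0, 0], [0, 0, 0], [0, 0, 0], [0, 0, 0], [0, 0, 0], [0, 0, 0], [0, 0, 0], [0, 0, 0]])

```text
clock: 15.78
eef_pos: [0.5837, 0.137, 0.257]
tool_rot: [0.957, 0.288, -0.001, -0.001]
ft_force: [0.4, -0.2, 1.8]
grip_width: 0.0213
```

Run:
```python
from h import *
go([(.5836,.1367,.257,33.5)])
```

```text
t 15.78 tcp [0.5837 0.137  0.257 ] yaw 33.53 j [0.23 0.44 0.31 1.45 0.   1.21] F [ 0.4 -0.2  1.8] g 0.0213
(0.5836, 0.1367, 0.257) lin [-0.0002  0.0002  0.    ] rot [-0.2  0.   0. ]
```

Call:
jog_arm(jaw=[1, 1, 1, 1, 1, 1, 1, 1], linear=[[-0.0137, -0.0013, 0], [-0.0268, -0.0053, 0.0002], [-0.0389, -0.0118, 0.0005], [-0.0495, -0.0205, 0.0008], [-0.0582, -0.0311, 0.0011], [-0.0647, -0.0432, 0.0014], [-0.0687, -0.0563, 0.0017], [-0.07, -0.07, 0.002]], delta_rot=[[0, 0, 0], [0, 0, 0], [0, 0, 0], [0, 0, 0], [0, 0, 0], [0, 0, 0], [0, 0, 0], [0, 0, 0]])

```text
clock: 16.45
eef_pos: [0.4863, 0.1572, 0.2552]
tool_rot: [0.958, 0.288, -0.0, -0.001]
ft_force: [3.1, 0.8, -1.7]
grip_width: 0.0214
```

Run:
```python
from h import *
go([])
shot('side','pics/g_side')
P,im=cloud('pics/g_side')
cv2.imwrite('pics/g_sidez.png',cv2.resize(im[140:380,200:440][:,:,::-1],None,fx=2.5,fy=2.5))
go([])
```

```text
t 16.45 tcp [0.4863 0.1572 0.2552] yaw 33.5 j [0.31 0.26 0.05 1.36 0.   1.3 ] F [ 3.1  0.8 -1.7] g 0.0214
t 16.5 tcp [0.485  0.1593 0.2552] yaw 33.64 j [0.31 0.26 0.05 1.36 0.   1.3 ] F [ 0.7  1.9 -0.3] g 0.022
```

View pics/g_sidez.png

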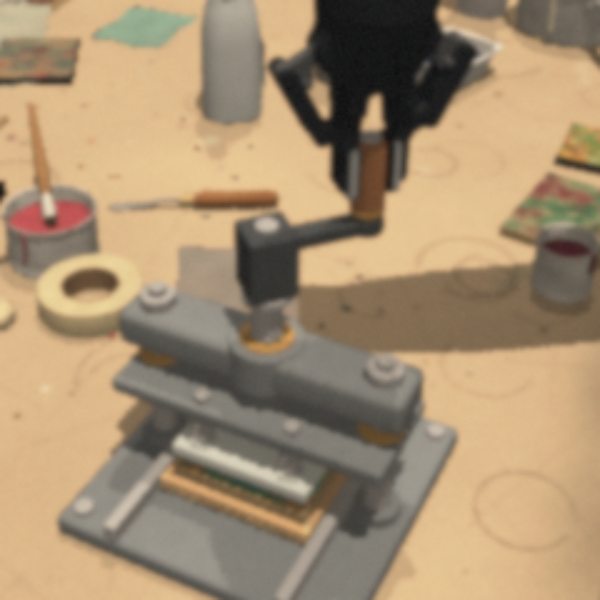

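The crank has turned 90° and is still seated. The grip is held and the forces are small, so I'll keep winding.

Call:
jog_arm(jaw=[1, 1, 1, 1, 1, 1, 1, 1], linear=[[0.0013, -0.0137, 0.0003], [0.0053, -0.0268, 0.0006], [0.0118, -0.0389, 0.0009], [0.0205, -0.0495, 0.0012], [0.0311, -0.0582, 0.0015], [0.0432, -0.0647, 0.0018], [0.0563, -0.0687, 0.0021], [0.07, -0.07, 0.0025]], delta_rot=[[0, 0, 0], [0, 0, 0], [0, 0, 0], [0, 0, 0], [0, 0, 0], [0, 0, 0], [0, 0, 0], [0, 0, 0]])

```text
clock: 17.17
eef_pos: [0.506, 0.2553, 0.2526]
tool_rot: [0.957, 0.289, -0.002, -0.001]
ft_force: [-1.0, -2.0, 3.0]
grip_width: 0.0217
```

Call:
jog_arm(jaw=[1, 1, 1, 1, 1, 1, 1, 1], linear=[[0.0137, 0.0013, 0.0003], [0.0268, 0.0053, 0.0006], [0.0389, 0.0118, 0.0009], [0.0495, 0.0205, 0.0012], [0.0582, 0.0311, 0.0015], [0.0647, 0.0432, 0.0018], [0.0687, 0.0563, 0.0021], [0.07, 0.07, 0.0025]], delta_rot=[[0, 0, 0], [0, 0, 0], [0, 0, 0], [0, 0, 0], [0, 0, 0], [0, 0, 0], [0, 0, 0], [0, 0, 0]])

```text
clock: 17.83
eef_pos: [0.6038, 0.235, 0.2499]
tool_rot: [0.957, 0.289, -0.001, -0.002]
ft_force: [-1.5, 0.1, 3.9]
grip_width: 0.0217
```

Call:
jog_arm(jaw=[1, 1, 1, 1, 1, 1, 1, 1], linear=[[-0.0013, 0.0137, 0.0003], [-0.0053, 0.0268, 0.0006], [-0.0118, 0.0389, 0.0009], [-0.0205, 0.0495, 0.0012], [-0.0311, 0.0582, 0.0015], [-0.0432, 0.0647, 0.0018], [-0.0563, 0.0687, 0.0021], [-0.07, 0.07, 0.0025]], delta_rot=[[0, 0, 0], [0, 0, 0], [0, 0, 0], [0, 0, 0], [0, 0, 0], [0, 0, 0], [0, 0, 0], [0, 0, 0]])

```text
clock: 18.5
eef_pos: [0.5833, 0.1369, 0.2471]
tool_rot: [0.958, 0.288, -0.001, -0.002]
ft_force: [-0.6, 2.9, 3.6]
grip_width: 0.0215
```

Run:
```python
from h import *
go([(.5836,.1367,.2475,33.5)])
shot('side','pics/i_side')
P,im=cloud('pics/i_side')
cv2.imwrite('pics/i_sidez.png',cv2.resize(im[140:380,200:440][:,:,::-1],None,fx=2.5,fy=2.5))
go([])
```

```text
t 18.5 tcp [0.5833 0.1369 0.2471] yaw 33.52 j [0.23 0.44 0.29 1.42 0.   1.21] F [-0.6  2.9  3.6] g 0.0215
(0.5836, 0.1367, 0.2475) lin [ 0.0001  0.0003 -0.0004] rot [-0.3  0.   0. ]
t 18.55 tcp [0.581  0.1357 0.2472] yaw 33.48 j [0.23 0.44 0.29 1.42 0.   1.21] F [-2.3 -0.2  2.3] g 0.0216
```

View pics/i_sidez.png

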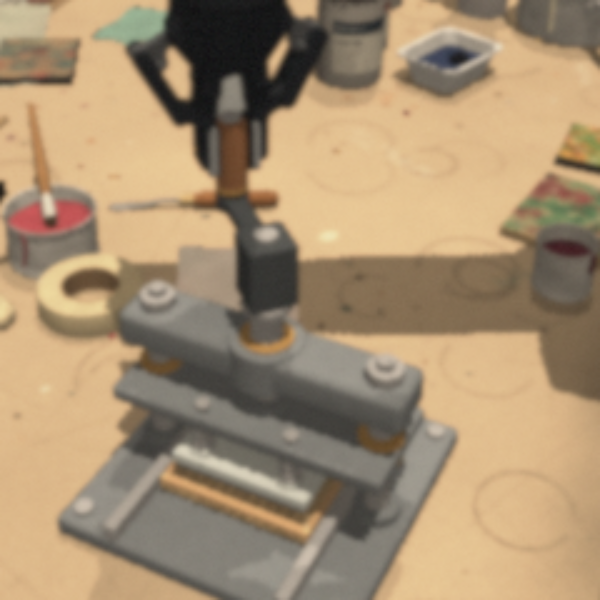

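Call:
jog_arm(jaw=[1, 1, 1, 1, 1, 1, 1, 1], linear=[[-0.0137, -0.0013, 0.0002], [-0.0268, -0.0053, 0.0005], [-0.0389, -0.0118, 0.0008], [-0.0495, -0.0205, 0.0011], [-0.0582, -0.0311, 0.0014], [-0.0647, -0.0432, 0.0018], [-0.0687, -0.0563, 0.0021], [-0.07, -0.07, 0.0025]], delta_rot=[[0, 0, 0], [0, 0, 0], [0, 0, 0], [0, 0, 0], [0, 0, 0], [0, 0, 0], [0, 0, 0], [0, 0, 0]])

```text
clock: 19.22
eef_pos: [0.4864, 0.157, 0.2452]
tool_rot: [0.958, 0.288, -0.0, -0.001]
ft_force: [3.1, 0.6, 1.5]
grip_width: 0.0215
```

Call:
jog_arm(jaw=[1, 1, 1, 1, 1, 1, 1, 1], linear=[[0.0013, -0.0137, 0.0003], [0.0053, -0.0268, 0.0006], [0.0118, -0.0389, 0.0009], [0.0205, -0.0495, 0.0012], [0.0311, -0.0582, 0.0015], [0.0432, -0.0647, 0.0018], [0.0563, -0.0687, 0.0021], [0.07, -0.07, 0.0025]], delta_rot=[[0, 0, 0], [0, 0, 0], [0, 0, 0], [0, 0, 0], [0, 0, 0], [0, 0, 0], [0, 0, 0], [0, 0, 0]])

```text
clock: 19.88
eef_pos: [0.5059, 0.2553, 0.2425]
tool_rot: [0.957, 0.289, -0.002, -0.001]
ft_force: [-0.7, -2.0, 3.7]
grip_width: 0.0216
```

Call:
jog_arm(jaw=[1, 1, 1, 1, 1, 1, 1, 1], linear=[[0.0137, 0.0013, 0.0003], [0.0268, 0.0053, 0.0006], [0.0389, 0.0118, 0.0009], [0.0495, 0.0205, 0.0012], [0.0582, 0.0311, 0.0015], [0.0647, 0.0432, 0.0018], [0.0687, 0.0563, 0.0021], [0.07, 0.07, 0.0025]], delta_rot=[[0, 0, 0], [0, 0, 0], [0, 0, 0], [0, 0, 0], [0, 0, 0], [0, 0, 0], [0, 0, 0], [0, 0, 0]])

```text
clock: 20.55
eef_pos: [0.6036, 0.2355, 0.2398]
tool_rot: [0.957, 0.289, -0.001, -0.002]
ft_force: [-1.6, 0.3, 5.7]
grip_width: 0.0217
```

Run:
```python
from h import *
go([])
shot('side','pics/j_side')
P,im=cloud('pics/j_side')
cv2.imwrite('pics/j_sidez.png',cv2.resize(im[140:380,200:440][:,:,::-1],None,fx=2.5,fy=2.5))
```

```text
t 20.55 tcp [0.6036 0.2355 0.2398] yaw 33.62 j [0.37 0.55 0.45 1.47 0.   1.35] F [-1.6  0.3  5.7] g 0.0217
```

View pics/j_sidez.png

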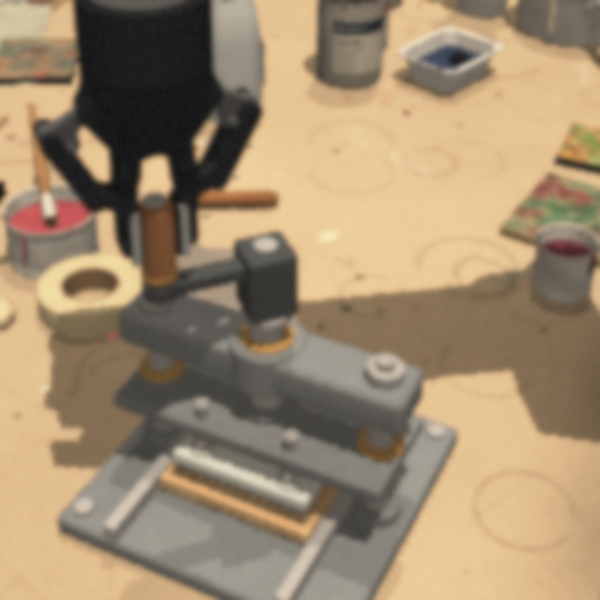

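The side view shows the guide-pin heads now standing above the follower and the platen resting on the study. One more quarter turn completes the commanded 720°, and then I'll measure.

Call:
jog_arm(jaw=[1, 1, 1, 1, 1, 1, 1, 1], linear=[[-0.0013, 0.0137, 0.0003], [-0.0053, 0.0268, 0.0005], [-0.0118, 0.0389, 0.0008], [-0.0205, 0.0495, 0.001], [-0.0311, 0.0582, 0.0013], [-0.0432, 0.0647, 0.0016], [-0.0563, 0.0687, 0.0019], [-0.07, 0.07, 0.0022]], delta_rot=[[0, 0, 0], [0, 0, 0], [0, 0, 0], [0, 0, 0], [0, 0, 0], [0, 0, 0], [0, 0, 0], [0, 0, 0]])

```text
clock: 21.27
eef_pos: [0.5838, 0.1375, 0.2373]
tool_rot: [0.958, 0.288, -0.001, -0.002]
ft_force: [0.2, 2.0, 2.7]
grip_width: 0.0214
```

Run:
```python
from h import *
go([])
shot('side','pics/k_side')
go([])
a,_=cloud('pics/i_side');b,im=cloud('pics/k_side')
cv2.imwrite('pics/k_sidez.png',cv2.resize(im[140:380,200:440][:,:,::-1],None,fx=2.5,fy=2.5))
A=np.array([.5448,.1952])
for n,P in(('i',a),('k',b),('f?',cloud('pics/g_side')[0])):
    rr=np.hypot(P[...,0]-A[0],P[...,1]-A[1]); z=P[...,2][(rr<.02)&(P[...,2]>.19)]
    print(n,np.percentile(z,[50,80,95]).round(4),np.histogram(z,bins=np.arange(.19,.24,.002))[0])
```

```text
t 21.27 tcp [0.5838 0.1375 0.2373] yaw 33.53 j [0.23 0.45 0.27 1.4  0.   1.21] F [0.2 2.  2.7] g 0.0214
t 21.32 tcp [0.5814 0.1361 0.2373] yaw 33.48 j [0.23 0.44 0.27 1.4  0.   1.21] F [-1.4 -1.3  3. ] g 0.0215
i [0.2161 0.2186 0.2203] [ 16  17  18  20  16  19  15  19  18  16  17  18  24  80 123  33   1   0
   0   0   0   0   0   0]
k [0.2075 0.2089 0.2111] [ 15  10  18  21  16  20  18  19  97 106  38   1   0   0   0   0   0   0
   0   0   0   0   0   0]
f? [0.2253 0.3257 0.3368] [ 16  14  17  17  15  15  13  20  15  15  16  15  19  15  21  20  24 140
  58  29   0   0   0   0]
```

View pics/k_sidez.png

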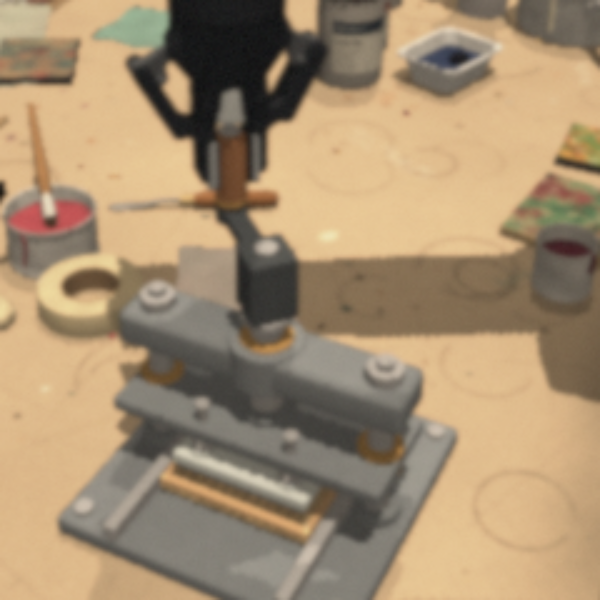

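Call:
jog_arm(jaw=[0.8, 0.6, 0.4, 0.2, 0, 0, 0, 0], linear=[[0, 0, 0], [0, 0, 0], [0, 0, 0], [0, 0, 0], [0, 0, 0], [0, 0, 0], [0, 0, 0], [0, 0, -0.01]], delta_rot=[[0, 0, 0], [0, 0, 0], [0, 0, 0], [0, 0, 0], [0, 0, 0], [0, 0, 0], [0, 0, 0], [0, 0, 0]])

```text
clock: 21.98
eef_pos: [0.5824, 0.137, 0.2454]
tool_rot: [0.957, 0.289, -0.003, -0.001]
ft_force: [-0.2, 0.8, -0.5]
grip_width: 0.0853
```

Call:
jog_arm(jaw=[0, 0, 0, 0, 0, 0, 0, 0], linear=[[0, 0, -0.02], [0, 0, -0.04], [0, 0, -0.065], [0, 0, -0.09], [0, 0, -0.102], [0, 0, -0.102], [0, 0, -0.102], [0, 0, -0.102]], delta_rot=[[0, 0, 0], [0, 0, 0], [0, 0, 0], [0, 0, 0], [0, 0, 0], [0, 0, 0], [0, 0, 0], [0, 0, 0]])

```text
clock: 22.65
eef_pos: [0.5834, 0.1369, 0.3485]
tool_rot: [0.957, 0.289, -0.002, -0.001]
ft_force: [0.4, 0.2, -0.9]
grip_width: 0.0853
```

```bash
python3 meas.py pics/l_wrist .160
python3 - <<'E'
from h import *
for f in('pics/f_wrist','pics/l_wrist'):
    P,im=cloud(f);Z=P[...,2];A=np.array([.5448,.1952]);a=np.radians(76.4);d=P[...,:2]-A
    X=d@[np.cos(a),np.sin(a)];Y=d@[-np.sin(a),np.cos(a)]
    m=(abs(X)<.02)&(abs(Y)>.035)&(abs(Y)<.07)&(Z>.125)&(Z<.145); print(f,'cross',np.median(Z[m]),m.sum())
    m=(abs(X)>.024)&(abs(X)<.06)&(abs(Y)<.08)&(Z>.02)&(Z<.11); 
    h,e=np.histogram(Z[m],bins=np.arange(.02,.112,.002)); print([(round(float(x),3),int(n)) for x,n in zip(e,h) if n>40])
E
```

```text
hub 1871 rect [545.6 195.8] [33.7 33.8] 31.7 z med/max 0.2087 0.2132 from axis 1.0 ang 36.7
grip 798 rect [583.  136.8] [22.1 21.5] 18.0 z med/max 0.258 0.2634 from axis 69.7 ang -56.8
armtop 883 rect [566.6 162.9] [15.7 41.6] 32.8 z med/max 0.2014 0.203 from axis 38.9 ang -56.0
t 22.7 tcp [0.5832 0.1368 0.3479] yaw 33.54 j [0.23 0.45 0.55 1.68 0.   1.21] F [ 0.2 -0.3  0.4] g 0.0854
pics/f_wrist cross 0.1371823619835128 2892
[(0.022, 174), (0.024, 273), (0.028, 427), (0.03, 474), (0.092, 400), (0.094, 2264), (0.096, 339), (0.098, 69), (0.1, 162)]
pics/l_wrist cross 0.13716301268188583 2914
[(0.022, 174), (0.024, 269), (0.026, 49), (0.028, 581), (0.03, 510), (0.046, 45), (0.048, 115), (0.072, 155), (0.074, 1716), (0.076, 713), (0.088, 51), (0.09, 160)]
```

View pics/l_wrist.png

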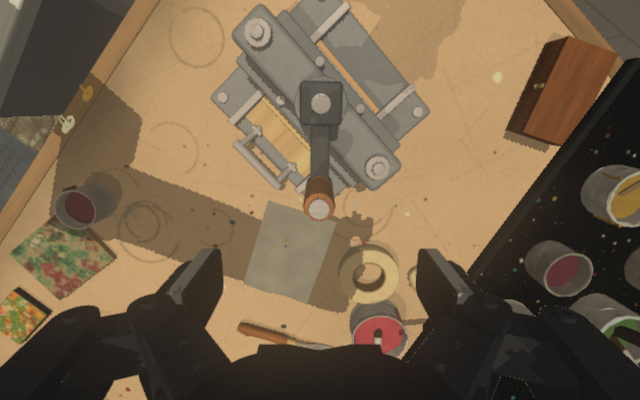

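The hub and follower have both sunk about 19.4 mm, so the screw is at about 2.57 turns. That is about 12° short of the target because of the socket backlash. I'll regrip and top it up.

Call:
jog_arm(jaw=[0, 0, 0, 0, 0, 0, 0, 0], linear=[[0, 0, 0.025], [0, 0, 0.05], [0, 0, 0.075], [0, 0, 0.095], [0, 0, 0.105], [0, 0, 0.111], [0, 0, 0.111], [0, 0, 0.111]], delta_rot=[[0, 0, 0], [0, 0, 0], [0, 0, 0], [0, 0, 0], [0, 0, 0], [0, 0, 0], [0, 0, 0], [0, 0, 0]])

```text
clock: 23.37
eef_pos: [0.5836, 0.1372, 0.2389]
tool_rot: [0.957, 0.289, -0.001, -0.001]
ft_force: [0.2, 0.1, 0.9]
grip_width: 0.0854
```

Call:
jog_arm(jaw=[0.3, 0.5, 0.7, 0.9, 1, 1, 1, 1], linear=[[0, 0, 0], [0, 0, 0], [0, 0, 0], [0, 0, 0], [0, 0, 0], [0, 0, 0], [0, 0, 0], [0, 0, 0]], delta_rot=[[0, 0, 0], [0, 0, 0], [0, 0, 0], [0, 0, 0], [0, 0, 0], [0, 0, 0], [0, 0, 0], [0, 0, 0]])

```text
clock: 24.03
eef_pos: [0.5836, 0.1371, 0.2389]
tool_rot: [0.957, 0.289, -0.001, -0.001]
ft_force: [-0.1, 0.5, 1.0]
grip_width: 0.0215
```

Call:
jog_arm(jaw=[1, 1, 1, 1, 1, 1, 1, 1], linear=[[-0.003, 0, 0], [-0.006, -0.0003, 0], [-0.009, -0.0006, 0.0001], [-0.0115, -0.001, 0.0002], [-0.0135, -0.0013, 0.0003], [-0.0146, -0.0015, 0.0003], [-0.0146, -0.0015, 0.0003], [-0.0146, -0.0015, 0.0003]], delta_rot=[[0, 0, 0], [0, 0, 0], [0, 0, 0], [0, 0, 0], [0, 0, 0], [0, 0, 0], [0, 0, 0], [0, 0, 0]])

```text
clock: 24.7
eef_pos: [0.5703, 0.1302, 0.2384]
tool_rot: [0.957, 0.289, -0.001, -0.001]
ft_force: [0.4, -1.0, 4.9]
grip_width: 0.0216
```

Call:
jog_arm(jaw=[0.8, 0.6, 0.4, 0.2, 0, 0, 0, 0], linear=[[0, 0, 0], [0, 0, 0], [0, 0, 0], [0, 0, 0], [0, 0, 0], [0, 0, 0], [0, 0, 0], [0, 0, -0.01]], delta_rot=[[0, 0, 0], [0, 0, 0], [0, 0, 0], [0, 0, 0], [0, 0, 0], [0, 0, 0], [0, 0, 0], [0, 0, 0]])

```text
clock: 25.37
eef_pos: [0.5692, 0.1301, 0.2462]
tool_rot: [0.957, 0.289, -0.003, -0.002]
ft_force: [-0.2, 0.3, -0.2]
grip_width: 0.0853
```

Call:
jog_arm(jaw=[0, 0, 0, 0, 0, 0, 0, 0], linear=[[0, 0, -0.02], [0, 0, -0.04], [0, 0, -0.065], [0, 0, -0.09], [0, 0, -0.102], [0, 0, -0.102], [0, 0, -0.102], [0, 0, -0.102]], delta_rot=[[0, 0, 0], [0, 0, 0], [0, 0, 0], [0, 0, 0], [0, 0, 0], [0, 0, 0], [0, 0, 0], [0, 0, 0]])

```text
clock: 26.03
eef_pos: [0.5704, 0.13, 0.3492]
tool_rot: [0.957, 0.289, -0.002, -0.001]
ft_force: [0.9, -0.2, -0.2]
grip_width: 0.0852
```

```bash
python3 meas.py pics/m_wrist .160
python3 - <<'E'
from h import *
for f,lo,hi in(('pics/f_wrist',.09,.098),('pics/l_wrist',.07,.08),('pics/m_wrist',.07,.08)):
    P,im=cloud(f);Z=P[...,2];A=np.array([.5448,.1952]);a=np.radians(76.4);d=P[...,:2]-A
    X=d@[np.cos(a),np.sin(a)];Y=d@[-np.sin(a),np.cos(a)]
    m=(abs(X)>.024)&(abs(X)<.06)&(abs(Y)<.08)&(Z>lo)&(Z<hi); print(f,'follower',np.median(Z[m]),m.sum())
    m=(X<-.1)&(X>-.13)&(abs(Y)<.05)&(Z>.04)&(Z<.055); print('bar',np.median(X[m]),X[m].min(),X[m].max())
shot('side','pics/m_side'); P,im=cloud('pics/m_side')
cv2.imwrite('pics/m_sidez.png',cv2.resize(im[140:380,200:440][:,:,::-1],None,fx=2.5,fy=2.5))
E
```

```text
hub 1861 rect [545.4 195.6] [33.9 34. ] 21.1 z med/max 0.2084 0.2126 from axis 0.7 ang 32.5
grip 783 rect [570.2 130.4] [22.1 21.6] 17.8 z med/max 0.2576 0.263 from axis 69.6 ang -68.6
armtop 895 rect [559.4 158.8] [16.1 41.1] 21.0 z med/max 0.2011 0.2029 from axis 39.2 ang -68.1
t 26.08 tcp [0.5702 0.13   0.3487] yaw 33.54 j [0.22 0.41 0.5  1.67 0.   1.21] F [ 0.4 -0.1  0.4] g 0.0857
pics/f_wrist follower 0.09498080960824601 3023
bar -0.11229805008476412 -0.1191569699533308 -0.10349465533878043
pics/l_wrist follower 0.075484264731153 2593
bar -0.11187713726227624 -0.11898347190185549 -0.10259381521971953
pics/m_wrist follower 0.07517940049832725 2460
bar -0.11214046888714166 -0.11976514114325836 -0.10249453646703914
```

View pics/m_sidez.png

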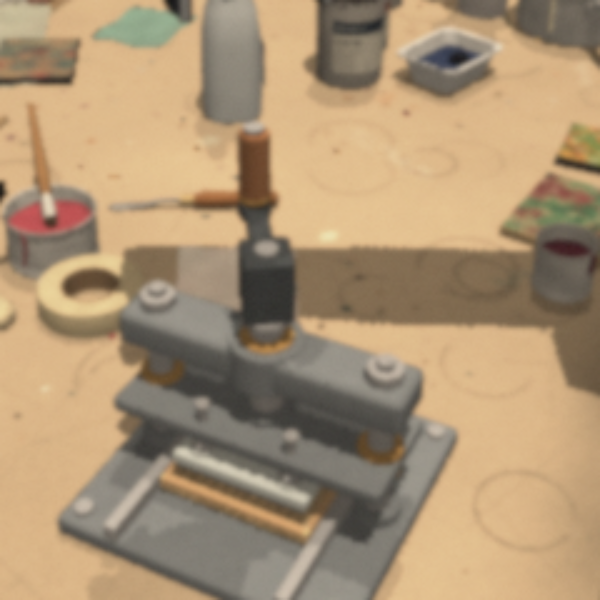

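```bash
python3 -c "
from workcell import bot
print(bot.job_done())"
```

```text
the job is handed in; nothing more can be done
None
```

The tray is home, the crank is on the screw, and the screw is wound to about one full turn past first touch. I handed the job in at about 26 s, with the open gripper raised clear and the crank left on the screw.

- **Tray:** I pushed the bar until it met the stop at about 9 N. In the images the bar's middle is 112 mm from the screw axis, against 115 mm nominal. It read about 4 mm short in the same way before the push, so I take it as home.
- **Crank:** It seated with its hub on the collar, underside at about 180 mm.
- **Winding:** The screw started at about 0.62 turn, judged from both the collar height and the angle of the square. After two turns of the crank the follower had sunk only 19.5 mm because of play in the socket, so I added 12°.
- **Last checks:** The follower has sunk 19.8 mm in all, which puts the screw at about 2.60 turns. By the spring figures that is about 12 N on the wax, well under 22 N. The crank's angle, less the play, agrees. The hub height reads 0.1 mm or so less, which is within noise.
- **Limits and other things:** The force readings at the end of each move stayed under 10 N. The gripper did not go near the study, and the things on the bench that show in the last side view look undisturbed.

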